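# Set the transport lock of an autosampler carousel

### The job

Make the sample autosampler ready to be moved: push its carousel round by one of the two finger pins until the slot across it lines up with the steel locking bar, then push the bar by its upright tab straight through the slot until the tab is fully home against the two stop blocks. Only push with the fingertips or the outside of the fingers: the bar must not be lifted or tipped out of its guide, and the bottle, jar and wrench are to be left where they stand. Leave the slot lined up with the bar through it, and take the hand away.

Things in the scene. Friction and masses are not known exactly. Their poses are not given: they have to be found in the camera images.
- deck: Open autosampler deck fixed to the bench: grey plate 150 x 400 mm (y from -285 to +115), top 20 mm above the bench. Origin: on the carousel's axis at bench level. z up, +y the way the bar is pushed. Dark steel guide on x = 0, 38 mm wide, y -240 to -61: open-topped channel 14 mm wide, floor at z 27.5, walls to 41. Beyond the carousel, y 60 to 95, a short receiving guide, 21 mm channel, tops at 41.
- carousel (a joint): Angle of the carousel about the vertical axis, rad, counter-clockwise from above positive. At 0 and at pi the slot lines up with the bar (both are equally good); stops at -0.4 and 3.54. It starts between 0.5 and 2.64. It turns stiffly (about 2 N at a pin) and stays where it is left.
- carousel_slot (a point): Carousel: white disc 110 mm across; point on its axis at its top face (46 mm above the bench). Its y axis runs along the slot: 20 mm wide, right across, open above, floor 20 mm down, mouths flared. Its x axis passes through both finger pins: steel, upright, 12 mm thick with 15 mm heads, 35 mm from the axis either side, 36 mm tall. Eight black vial caps, 11 mm across, rise 4 mm near the rim.
- bar: Steel locking bar 165 mm long (y), 12 wide, 16 tall, 0.2 to 0.4 kg, loose in the open guide; slides with 2 to 6 N. Origin: middle of its underside, 27.5 mm above the bench at the start; +y towards its round nose, z up. Upright tab across its tail end: 38 mm wide, 8 thick, 16 to 52 mm above the underside. Home: tab against the stop blocks, origin at y = 2.5 mm in the deck's frame.
- bar_nose (a point): Tip of the bar's nose, at mid height. Fully home it is 85 mm past the carousel's axis along the deck's y; at the start it is 70 to 100 mm before the axis.
- bar_tab (a point): Middle of the tab's rear face (the face to push on, facing the bar's -y), 34 mm above the bar's underside, 82.5 mm behind the bar's origin.
- stops (a point): Middle of the face that the tab comes to rest on: two stop blocks at the carousel end of the guide, 7 to 19 mm to either side of the bar, their faces 72 mm before the carousel's axis, tops 56 mm above the bench (this point: at that height, above the channel). At home the tab's rear face is 80 mm before the axis.
- bottle: Bystander: clear glass solvent bottle with a blue cap, 70 mm across, 150 mm tall; origin at the middle of its underside.
- jar: Bystander: amber glass jar, 54 mm across, 65 mm tall; origin at the middle of its underside.
- wrench: Bystander: small steel wrench, 150 mm long, lying flat along its own x; origin at the middle of its underside.
There are look-alikes about, which are no part of the job. What is shaped like the bar but turquoise is not meant.

How it is judged:
On the way, in this order (a step that is already met when the one before it is completed fails the run):
1. the slot is lined up with the bar while the bar is still outside the carousel (angle between the y axis of carousel_slot and the y axis of deck, either way round below 0.12 rad and y of bar_nose in the frame of deck below -0.05 m), for 0.2 s.
2. the bar is through the slot, its tab at the stops (y of bar_nose in the frame of deck above 0.08 m), for 0.2 s.
At the end, for the whole second after the job is handed in: The bar's nose is within 5 mm of its home place past the carousel (at least 80 mm past the axis), the bar lies flat (within 0.08 rad, underside below 32 mm) and along the guide, the slot is within 0.12 rad of the bar's line, and the bar is at rest (y of bar_nose in the frame of deck above 0.08 m and angle between the y axis of carousel_slot and the y axis of deck, either way round below 0.12 rad and height (world z) of bar below 0.032 m and angle between bar's own z axis and vertical below 0.08 rad and angle between the y axis of bar and the y axis of deck, either way round below 0.08 rad and linear speed of bar below 0.01 m/s); the robot touches nothing.
It fails at once if the locking bar is lifted out of its guide or tipped up (height (world z) of bar above 0.04 m or angle between bar's own z axis and vertical above 0.2 rad).
It fails at once if the bottle is moved (more than 20 mm) (distance of bottle from where it was at the start of the episode above 0.02 m).
It fails at once if the jar is moved (more than 20 mm) (distance of jar from where it was at the start of the episode above 0.02 m).
It fails at once if the wrench is moved (more than 20 mm) (distance of wrench from where it was at the start of the episode above 0.02 m).
It also fails if it takes over 58 s, if anything falls off the work surface, if the arm or the gripper's body presses on something with over 40 N, if the wrist force passes 120 N, or if a joint passes its speed limit or range.

### The arm

A 6-joint arm with a two-finger parallel gripper is mounted at the origin on the work surface. World frame = base frame: x ahead of the robot, y to its left, z up, the work surface at z = 0. Lengths are in m, angles in rad, forces in N, time in s.
With the tool pointing down it reaches from about 0.375 to 0.9 m from the base axis. Payload 3.1 kg.
Tool frame: the origin (TCP) lies midway between the tips of the shut fingers; the grasp point (between the pads) lies 19 mm behind it (manip.hold_point_z is the distance from the TCP to the grasp point, in m); x points along the fingers, y is the direction in which the jaws open and shut, and the axes are right-handed (so a half turn about x gives the same grasp; the last joint's range is limited). The gripper opens to 85 mm and grips with 20 to 120 N. Pads are 22 mm wide; open, the fingers measure 114 mm over their backs; the gripper's body (76 mm by 85 mm) begins 54 mm behind the grasp point. The pads swing forward as they close: fully open they stand 13 mm farther back than shut.
Start: joints at [1.006, 0.527, 1.433, -0, 1.181, -0.178], TCP at [0.235, 0.579, 0.231] pointing down, gripper open.
Joint ranges: [-3.08, 3.08], [-0.75, 2.2], [0.22, 2.44], [-1.43, 4.57], [0, 2.65], [-2.85, 2.85]. Speed limits (rad/s): [2.79, 2.79, 3.14, 3.14, 3.14, 3.14].

### API

Orientations are given as a unit quaternion [x, y, z, w].
In Python, from station import manip, snapshot gives the robot as it stands.
- The arm moves only by the tool play_rows, never from a script. Its argument "series" is a list of rows, each a list of 4 numbers: the shift along the tool's x, y, z in m, then the turn about the tool's x in degrees. In form: [[tx, ty, tz, spin], ...]. A call has 1 to 20 rows; each row is the pose to reach, as a shift and turn from the pose measured when the call began, along the tool's axes at that moment; what a row does not reach only later rows make up. A row lasts 1/10 s, in which the tool goes at most 50 mm and 8.59 degrees, less where a joint would pass 70% of its speed; a pose out of reach is approached as far as the arm can. A call with a gripper value outside its range is refused whole. "claw" is the opening in per cent of the stroke, from 0 (shut) to 100 (fully open), set as the call begins (left out, the last holds). The fingers move at their own pace and stop on an object; "force" is the grip in N (left out, the last holds). Time passes only in rows, so rows that repeat a pose let the fingers close. It gives the time, the measured TCP pose, the force and the opening at its end, in the units of the state.
- manip.sense(): the state, without advancing time (a new reading comes with each control period).
- snapshot(name): name is "scene" or "top" or "wrist"; returns a dict with "image" (420x560x3 uint8, blue, green, red), "depth" (420x560 float32, m along the optical axis (not along the pixel's ray), 0 where there is no reading), "fov_y" (degrees; the focal length in pixels is half the picture's height over the tangent of half this angle, whatever the lens; pixels are square), "cx", "cy" (the principal point, pixels), "dist" ([k1, k2, p1, p2, k3] as OpenCV has them; the pictures are not rectified), "R" (3x3) and "t" (3): a world point X has camera coordinates R X + t. Camera axes: x right, y down, z forward; pixel columns grow to the right and rows downward; lengths in m; the calibration is good to about 2 mm. A picture is of the moment at which its call begins.
- manip.sign_off(): hands the job in, once; it reports no verdict.
The state is a dict: "t": time; "q": joint angles; "qd": joint speeds; "tau": joint torques, N m; "tcp_pos": TCP position; "tool_rot": TCP orientation; "force": force on the tool from outside, world axes, zero at the start; "ft_torque": the same for the moment, N m; "finger_gap": opening from 0.0 (shut) to 1.0 (fully open).
Only numpy, scipy, OpenCV 4.12 (cv2) and the standard library are available. Lean on these libraries where they do the work, as an engineer would, in place of code of your own. Each camera call takes 0.05 s, during which the arm holds its last target.

## Working session

There is one attempt and no reset: what is moved stays moved. The work goes in short steps, Python scripts to look and compute and a tool call to move; the robot and the scene stay as the last step left them, time stands still between calls to the robot, and variables do not carry over. Pictures are saved under pics/ and viewed, and the job is handed in when it is done.

Besides the shell and the picture viewer there is one more tool, called after "Request:" as name([rows], argument=value, ...), one row to a line, values as JSON. play_rows: Moves the arm, as the interface text tells. Its arguments: {"type":"object","properties":{"series":{"type":"array","items":{"type":"array","items":{"type":"number"}}},"claw":{"type":"number"},"force":{"type":"number"}},"required":["series"]}

```bash
ls; mkdir -p pics
python3 - <<'E'
from station import manip, snapshot
import cv2
s=manip.sense(); print({k:s[k] for k in ('t','tcp_pos','tool_rot','force','finger_gap')}); print(manip.hold_point_z)
import pickle
for n in ("scene","top","wrist"):
    d=snapshot(n); pickle.dump(d,open(f'pics/{n}0.pkl','wb')); cv2.imwrite(f'pics/{n}0.png',d['image']); print(n,d['fov_y'],d['cx'],d['cy'],d['dist'],d['R'],d['t'])
E
```

```text
pics
{'t': 0.0, 'tcp_pos': array([0.23475387, 0.57845842, 0.23031245]), 'tool_rot': array([ 0.13481317,  0.69428183, -0.13626457,  0.69370751]), 'force': array([ 0.36133453,  0.70237987, -0.128251  ]), 'finger_gap': 0.9962764450128074}
0.0187
scene 49.06236925854955 283.23273294217057 203.83884802182794 [0.00713678 0.         0.         0.         0.        ] [[-0.21801247  0.97579848 -0.0169673 ]
 [ 0.78844277  0.1658541  -0.59232628]
 [-0.57517698 -0.14251226 -0.80551952]] [ 0.05572101 -0.40489808  1.55900647]
top 53.906637908946124 277.68208807013536 204.8574975000076 [-0.10656123  0.          0.          0.          0.        ] [[ 0.00628653 -0.99994381 -0.00853576]
 [-0.98617349 -0.00478595 -0.16564705]
 [ 0.16559689  0.00945908 -0.98614816]] [0.08584361 0.57503093 0.90989863]
wrist 68.37029770658006 285.7622341681114 209.13337592681887 [-0.05907528  0.          0.          0.          0.        ] [[ 0.37551379  0.92681551 -0.00154801]
 [ 0.88346737 -0.35744478  0.30285083]
 [ 0.28013352 -0.11509228 -0.95303671]] [-0.62409771 -0.04046585  0.37925393]
```

View pics/scene0.png

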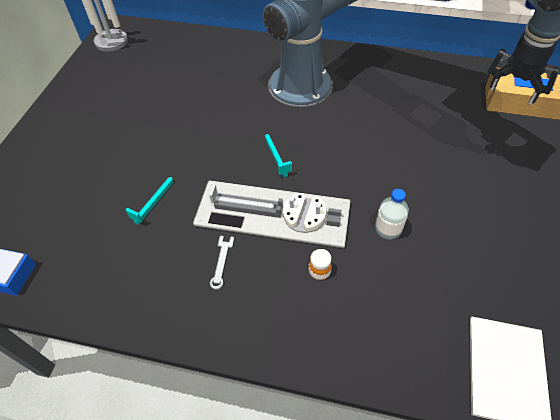

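View pics/top0.png

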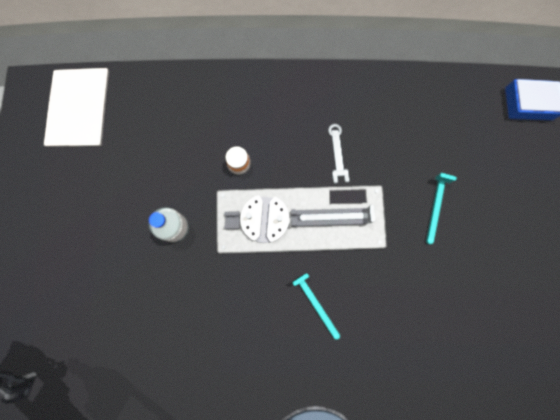

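View pics/wrist0.png

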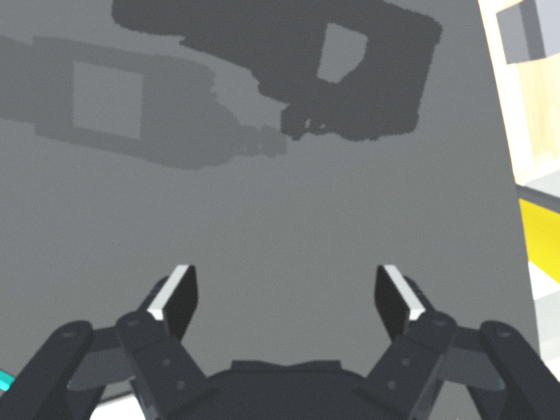

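The scene and top pictures show one deck. Candidates for the bar are the steel bar in the guide at top (335,216), a turquoise one at (437,210) and a turquoise one at (318,308). I choose the steel one and will check it in a close crop.

```bash
cat > h.py <<'E'
import numpy as np, cv2, pickle
def K(d):
    f=d['image'].shape[0]/2/np.tan(np.radians(d['fov_y'])/2)
    return np.array([[f,0,d['cx']],[0,f,d['cy']],[0,0,1.]])
def ray(d,uv):
    n=cv2.undistortPoints(np.array([[uv]],float),K(d),np.array(d['dist'],float))[0,0]
    R=np.array(d['R']);t=np.array(d['t'])
    return -R.T@t, R.T@np.array([n[0],n[1],1.])
def atz(d,uv,z):
    c,r=ray(d,uv); return c+r*(z-c[2])/r[2]
def proj(d,X):
    return cv2.projectPoints(np.array(X,float).reshape(-1,1,3),cv2.Rodrigues(np.array(d['R']))[0],np.array(d['t'],float),K(d),np.array(d['dist'],float))[0][:,0]
def pd(d,uv):
    c,r=ray(d,uv); z=d['depth'][int(round(uv[1])),int(round(uv[0]))]; return c+r*z
def crop(d,x0,y0,x1,y1,s,fn):
    cv2.imwrite(fn,cv2.resize(d['image'][y0:y1,x0:x1],None,fx=s,fy=s,interpolation=cv2.INTER_CUBIC))
E
python3 - <<'E'
from h import *
t=pickle.load(open('pics/top0.pkl','rb'));s=pickle.load(open('pics/scene0.pkl','rb'))
crop(t,210,175,400,265,4,'pics/tc.png'); crop(s,185,170,360,255,4,'pics/sc.png')
for uv in [(218,192),(384,186),(385,246),(218,252)]: print(uv,atz(t,uv,.02).round(4))
for uv in [(237,160),(170,225),(340,155)]: print(uv,pd(t,uv).round(3))
E
```

```text
(218, 192) [0.61   0.2334 0.02  ]
(384, 186) [ 0.6268 -0.1678  0.02  ]
(385, 246) [ 0.4819 -0.1651  0.02  ]
(218, 252) [0.466  0.2292 0.02  ]
(237, 160) [0.678 0.184 0.064]
(170, 225) [0.518 0.321 0.114]
(340, 155) [ 0.708 -0.065  0.004]
```

View pics/tc.png

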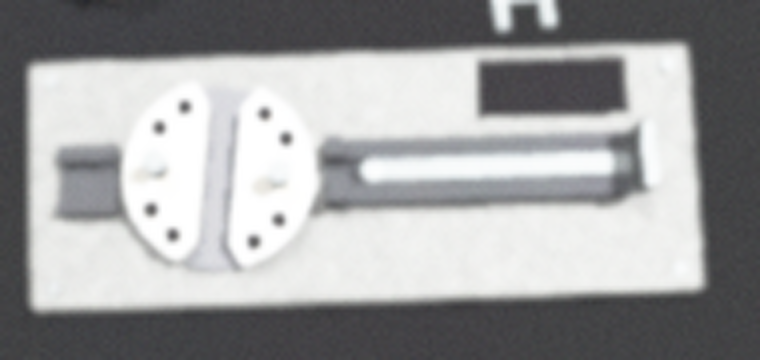

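View pics/sc.png

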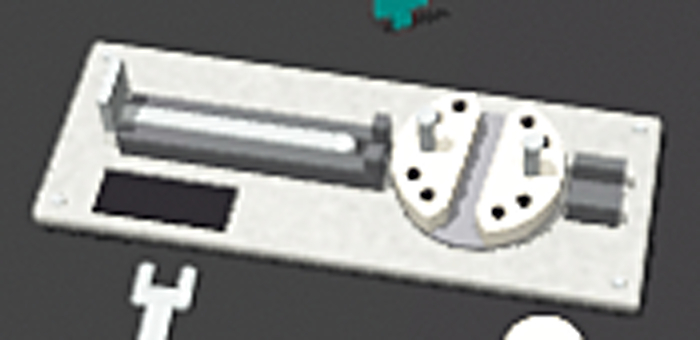

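```bash
cat >> h.py <<'E'
from scipy.spatial.transform import Rotation as Ro
def tool():
    from station import manip
    s=manip.sense(); return np.array(s['tcp_pos']),Ro.from_quat(s['tool_rot']).as_matrix(),s
def shift(P):
    p,R,s=tool(); return (R.T@(np.array(P)-p)).round(4)
E
python3 - <<'E'
from h import *
p,R,s=tool(); print(R.round(3)); print(shift([.47,.02,.27]))
d=pickle.load(open('pics/wrist0.pkl','rb'));Rw=np.array(d['R']);c=-Rw.T@d['t'];print('cam',c,R.T@(c-p),'axis in tool',R.T@Rw[2],'imx',R.T@Rw[0])
E
```

```text
[[-0.001  0.376  0.927]
 [-0.001  0.927 -0.376]
 [-1.    -0.002 -0.   ]]
[-0.0389 -0.4291  0.428 ]
cam [0.16386582 0.60760833 0.37273193] [-1.42133779e-01 -7.44634184e-05 -7.67332402e-02] axis in tool [9.52947440e-01 3.09081953e-04 3.03135417e-01] imx [-6.51144665e-05  9.99999666e-01 -8.14920236e-04]
```

Run:
```python
from h import *
print(shift([.50,.08,.23]))
```

```text
[ 0.001  -0.3622  0.4333]
```

Request:
play_rows([
  [0,-0.09,0.108,-6],
  [0,-0.18,0.216,-12],
  [0,-0.27,0.325,-18],
  [0,-0.36,0.433,-24.4],
  [0,-0.36,0.433,-24.4],
  [0,-0.36,0.433,-24.4],
  [0,-0.36,0.433,-24.4],
  [0,-0.36,0.433,-24.4],
  [0,-0.36,0.433,-24.4],
  [0,-0.36,0.433,-24.4],
  [0,-0.36,0.433,-24.4],
  [0,-0.36,0.433,-24.4],
  [0,-0.36,0.433,-24.4],
  [0,-0.36,0.433,-24.4],
  [0,-0.36,0.433,-24.4],
  [0,-0.36,0.433,-24.4],
], claw=0)

```text
t: 1.75
tcp_pos: [0.4995, 0.0837, 0.231]
tool_rot: [-0.015, 0.708, 0.015, 0.706]
force: [0.8, -0.6, -0.4]
finger_gap: -0.0
```

Run:
```python
from h import *
from station import snapshot
for n in ("wrist","top"):
    d=snapshot(n); pickle.dump(d,open(f'pics/{n}1.pkl','wb')); cv2.imwrite(f'pics/{n}1.png',d['image'])
p,R,s=tool(); print(R.round(3),s['q'])
```

```text
[[-0.001 -0.042  0.999]
 [-0.001  0.999  0.042]
 [-1.    -0.001 -0.001]] [-5.47098627e-02  3.70108796e-01  1.72402935e+00 -1.57143102e-03
  1.04847406e+00 -1.66691462e+00]
```

View pics/wrist1.png

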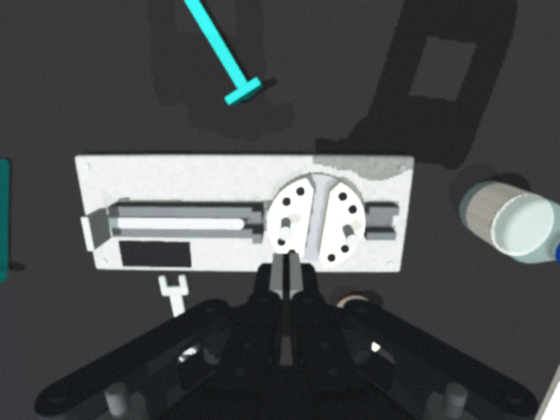

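Run:
```python
from h import *
d=pickle.load(open('pics/wrist1.pkl','rb'))
crop(d,255,160,405,280,5,'pics/wc1.png'); crop(d,70,145,270,280,4,'pics/wc2.png')
```

```text
(no output)
```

View pics/wc1.png

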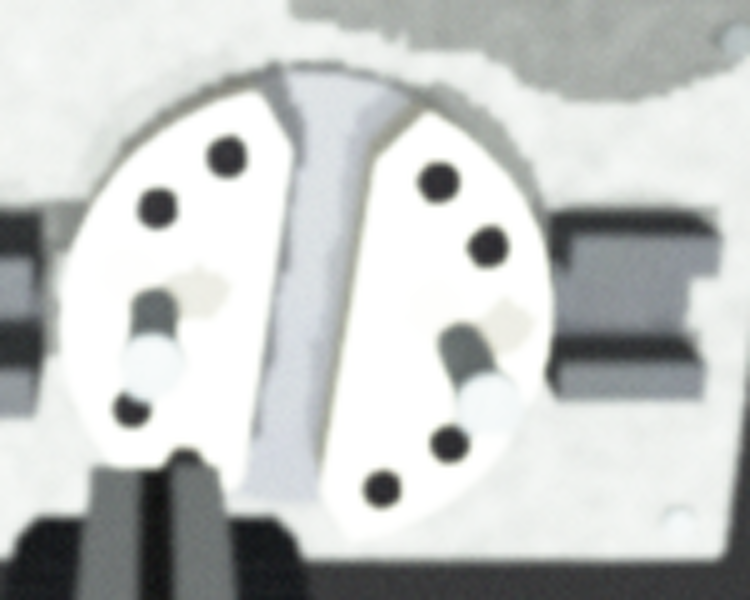

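View pics/wc2.png

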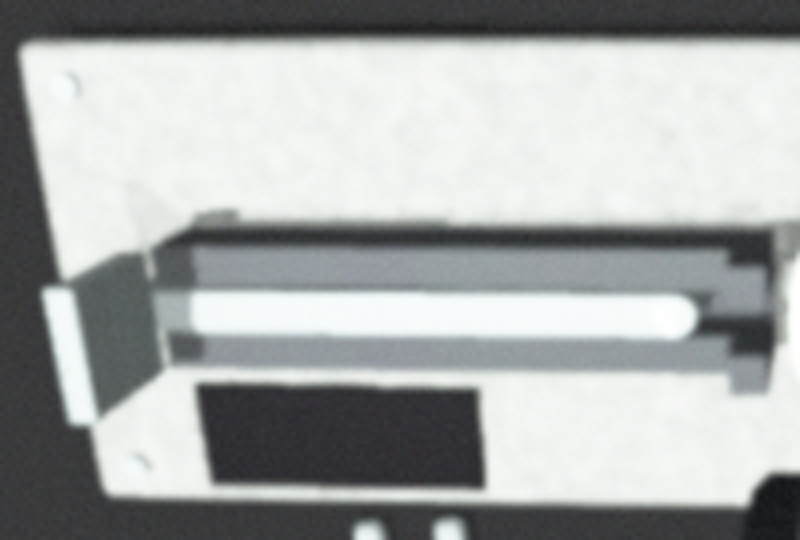

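Run:
```python
from h import *
d=pickle.load(open('pics/wrist1.pkl','rb')); t=pickle.load(open('pics/top1.pkl','rb')); t0=pickle.load(open('pics/top0.pkl','rb'))
a=lambda x,y,z:atz(d,(255+(x+.5)/5-.5,160+(y+.5)/5-.5),z)
b=lambda x,y,z:atz(d,(70+(x+.5)/4-.5,145+(y+.5)/4-.5),z)
tt=lambda x,y,z:atz(t0,(210+(x+.5)/4-.5,175+(y+.5)/4-.5),z)
caps=np.array([a(x,y,.05)[:2] for x,y in [(228,157),(158,208),(132,408),(439,182),(488,247),(450,444),(382,488)]])
A=np.c_[2*caps,np.ones(7)];s=np.linalg.lstsq(A,(caps**2).sum(1),rcond=None)[0];c=s[:2];print('centre',c,'r',np.sqrt(s[2]+c@c))
print('cap pol',[(round(float(np.degrees(np.arctan2(*(q-c)[::-1]))),1),round(float(np.hypot(*(q-c))),4)) for q in caps])
tc=np.array([tt(x,y,.05)[:2] for x,y in [(184,107),(159,128),(151,209),(173,235),(264,114),(286,138),(279,219),(254,241)]])
A=np.c_[2*tc,np.ones(8)];s=np.linalg.lstsq(A,(tc**2).sum(1),rcond=None)[0];print('top centre',s[:2],np.sqrt(s[2]+s[:2]@s[:2]))
P=[a(152,355,.082)[:2],a(490,395,.082)[:2]];print('pins',P,[np.hypot(*(p-c)) for p in P],(P[0]+P[1])/2)
v=P[1]-P[0];print('pin dir',np.degrees(np.arctan2(v[1],v[0])))
# base of pins z .046
for z in(.046,):print('slot edges',np.degrees(np.arctan2(*(a(250,480,z)-a(297,150,z))[:2][::-1])),np.degrees(np.arctan2(*(a(322,480,z)-a(373,158,z))[:2][::-1])))
C=[atz(d,uv,.02)[:2] for uv in[(75.2,155.5),(97,269.5),(413,155.5),(400.3,271)]];print('corners',C)
print('yaw',[np.degrees(np.arctan2(-(q-p)[0],(q-p)[1])) for p,q in((C[0],C[2]),(C[1],C[3]))])
print('nose w',b(697,316,.0435),'top',tt(361,170,.0435))
print('bar axis',b(200,313,.0435),b(670,316,.0435))
print('tab top rear',b(45,288,.0795),b(70,424,.0795), 'front', b(71,288,.0795),b(98,418,.0795))
# height by 2 views: nose, tab top
def tri(uv1,uv2):
    c1,r1=ray(d,uv1);c2,r2=ray(t0,uv2);M=np.c_[r1,-r2];k=np.linalg.lstsq(M,c2-c1,rcond=None)[0];return ((c1+k[0]*r1+c2+k[1]*r2)/2).round(4),np.linalg.norm(c1+k[0]*r1-c2-k[1]*r2).round(4)
f=lambda x,y:(255+(x+.5)/5-.5,160+(y+.5)/5-.5); g=lambda x,y:(210+(x+.5)/4-.5,175+(y+.5)/4-.5);h=lambda x,y:(70+(x+.5)/4-.5,145+(y+.5)/4-.5)
print('pinL',tri(f(152,355),g(275,183)),'pinR',tri(f(490,395),g(153,170)))
print('tab',tri(h(45,288),g(655,188)),tri(h(70,424),g(655,122)),'cap',tri(f(228,157),g(254,241)))
for q in [f(152,355),f(490,395),h(60,355),f(228,220)]: print(pd(d,q).round(4))
```

```text
centre [0.54282511 0.119158  ] r 0.043646717336355785
cap pol [(-152.6, 0.0436), (-127.5, 0.0437), (-61.5, 0.0437), (143.5, 0.0437), (118.6, 0.0436), (52.4, 0.0438), (27.6, 0.0434)]
top centre [0.54328313 0.11979313] 0.043844104009480654
pins [array([0.53796751, 0.08425795]), array([0.54378173, 0.15369788])] [np.float64(0.03523647934929066), np.float64(0.03455312255630793)] [0.54087462 0.11897792]
pin dir 85.2137802166556
slot edges -3.822554162140048 -3.8400134604404483
corners [array([ 0.47971909, -0.16448974]), array([ 0.62877445, -0.15941125]), array([0.4638144 , 0.22813248]), array([0.61223211, 0.23660121])]
yaw [np.float64(2.319721389792301), np.float64(2.391984465580285)]
nose w [0.54671945 0.03768511 0.0435    ] top [0.54674019 0.03741503 0.0435    ]
bar axis [ 0.55240902 -0.10670081  0.0435    ] [0.54706274 0.02999175 0.0435    ]
tab top rear [ 0.53334849 -0.12721557  0.0795    ] [ 0.57188638 -0.12662937  0.0795    ] front [ 0.53302274 -0.12011487  0.0795    ] [ 0.56967074 -0.11844037  0.0795    ]
pinL (array([0.532 , 0.0854, 0.0971]), np.float64(0.0028)) pinR (array([0.5408, 0.1534, 0.0876]), np.float64(0.0027))
tab (array([ 0.5319, -0.1248,  0.083 ]), np.float64(0.0002)) (array([ 0.5702, -0.1258,  0.0814]), np.float64(0.0018)) cap (array([0.5047, 0.0991, 0.0479]), np.float64(0.0002))
[0.538  0.0843 0.0818]
[0.544  0.1538 0.0816]
[ 0.552  -0.1262  0.0795]
[0.5199 0.1002 0.0446]
```

```bash
cat >> h.py <<'E'
C0=np.array([.543,.1192]); YAW=np.radians(2.36)
def arc(az,lag,z=.056,r=.035):
    a=np.radians(az);u=np.array([np.sin(a),-np.cos(a)])
    P=C0+r*np.array([np.cos(a),np.sin(a)])-lag*u
    return np.array([*P,z]), az-90   # tool-z yaw deg
def rows(lst):
    p,R,s=tool(); y0=np.degrees(np.arctan2(R[1,2],R[0,2]))
    for P,y in lst: print([*map(float,(R.T@(P-p)).round(3)),float(round(y0-y,1))])
E
python3 - <<'E'
from h import *
rows([arc(86.1,.034,.12),arc(86.1,.034,.056)])
E
```

```text
[0.111, 0.073, 0.015, 6.3]
[0.175, 0.073, 0.015, 6.3]
```

Request:
play_rows([
  [0.04,0.03,0.008,3],
  [0.08,0.06,0.015,6.3],
  [0.111,0.073,0.015,6.3],
  [0.111,0.073,0.015,6.3],
  [0.14,0.073,0.015,6.3],
  [0.16,0.073,0.015,6.3],
  [0.175,0.073,0.015,6.3],
  [0.175,0.073,0.015,6.3],
  [0.175,0.073,0.015,6.3],
])

```text
t: 2.75
tcp_pos: [0.5125, 0.1565, 0.0572]
tool_rot: [0.023, 0.706, -0.024, 0.707]
force: [-0.0, -0.5, -0.3]
finger_gap: -0.004
```

Run:
```python
from h import *
from station import snapshot
d=snapshot("wrist"); cv2.imwrite('pics/w2.png',d['image'])
p,R,s=tool(); print(p,R[:,2],s['force'])
rows([arc(86.1,.018)]+[arc(a,.018) for a in np.linspace(86.1,20,17)])
```

```text
[0.51274013 0.15662534 0.05751483] [ 0.99770791 -0.06764962  0.00156628] [ 0.10553289 -0.42999129  0.11010903]
[0.002, -0.0, 0.015, 0.0]
[0.002, -0.0, 0.015, 0.0]
[0.002, 0.001, 0.017, 4.2]
[0.002, 0.002, 0.02, 8.3]
[0.002, 0.003, 0.023, 12.4]
[0.002, 0.003, 0.025, 16.5]
[0.002, 0.004, 0.028, 20.7]
[0.002, 0.004, 0.031, 24.8]
[0.002, 0.004, 0.034, 28.9]
[0.002, 0.004, 0.037, 33.1]
[0.002, 0.003, 0.04, 37.2]
[0.002, 0.003, 0.042, 41.3]
[0.002, 0.002, 0.045, 45.5]
[0.002, 0.001, 0.048, 49.6]
[0.002, -0.0, 0.05, 53.7]
[0.002, -0.001, 0.053, 57.9]
[0.002, -0.003, 0.055, 62.0]
[0.002, -0.005, 0.057, 66.1]
```

View pics/w2.png

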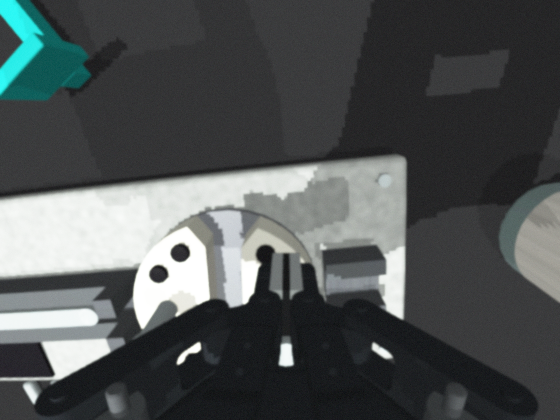

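Request:
play_rows([
  [0.002,0,0.008,0],
  [0.002,0,0.015,0],
  [0.002,0.001,0.017,4.2],
  [0.002,0.002,0.02,8.3],
  [0.002,0.003,0.023,12.4],
  [0.002,0.003,0.025,16.5],
  [0.002,0.004,0.028,20.7],
  [0.002,0.004,0.031,24.8],
  [0.002,0.004,0.034,28.9],
  [0.002,0.004,0.037,33.1],
])

```text
t: 3.8
tcp_pos: [0.5496, 0.1582, 0.056]
tool_rot: [0.225, 0.67, -0.226, 0.67]
force: [-3.4, 0.3, 0.6]
finger_gap: -0.001
```

Run:
```python
from h import *
from station import snapshot
d=snapshot("top"); crop(d,210,175,400,265,4,'pics/t3.png')
d=snapshot("scene"); crop(d,185,140,360,255,4,'pics/s3.png')
p,R,s=tool(); print(p,R[:,2],s['force'])
rows([arc(a,.018) for a in np.linspace(53,10,11)])
```

```text
[0.55031684 0.15804067 0.05593088] [ 0.79882266 -0.60156394  0.001785  ] [-0.55776245  0.0526675   0.18881608]
[-0.0, -0.0, -0.0, 0.0]
[-0.0, 0.001, 0.002, 4.3]
[-0.0, 0.002, 0.005, 8.6]
[-0.0, 0.003, 0.008, 12.9]
[-0.0, 0.003, 0.011, 17.2]
[-0.0, 0.004, 0.014, 21.5]
[-0.0, 0.004, 0.017, 25.8]
[-0.0, 0.004, 0.02, 30.1]
[-0.0, 0.004, 0.022, 34.4]
[-0.0, 0.003, 0.025, 38.7]
[-0.0, 0.002, 0.028, 43.0]
```

View pics/t3.png

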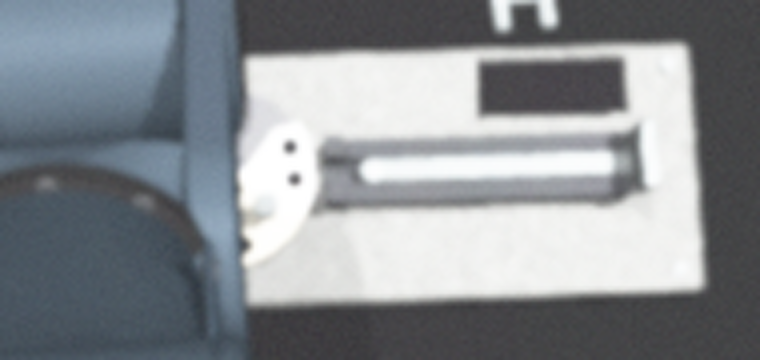

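View pics/s3.png

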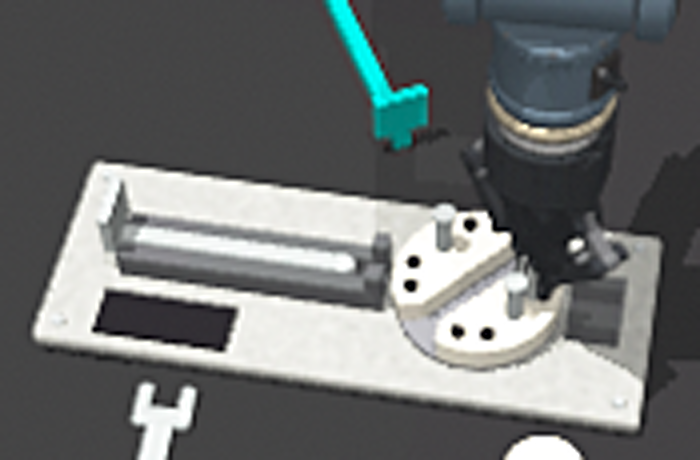

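The carousel is turning clockwise: in the scene crop the pin sits at (517,290), just ahead of the fingertips, and the bar hasn't moved. I'll continue.

Request:
play_rows([
  [0,0.001,0.002,4.3],
  [0,0.002,0.005,8.6],
  [0,0.003,0.008,12.9],
  [0,0.003,0.011,17.2],
  [0,0.004,0.014,21.5],
  [0,0.004,0.017,25.8],
  [0,0.004,0.02,30.1],
  [0,0.004,0.022,34.4],
  [0,0.003,0.025,38.7],
  [0,0.002,0.028,43],
  [0,0.002,0.028,43],
])

```text
t: 5.0
tcp_pos: [0.5746, 0.1429, 0.0561]
tool_rot: [0.455, 0.541, -0.454, 0.543]
force: [-0.3, 1.4, -0.1]
finger_gap: 0.001
```

Run:
```python
from h import *
from station import snapshot
d=snapshot("top"); crop(d,210,175,400,265,4,'pics/t4.png');pickle.dump(d,open('pics/t4.pkl','wb'))
d=snapshot("scene"); crop(d,270,170,360,245,8,'pics/s4.png');pickle.dump(d,open('pics/s4.pkl','wb'))
p,R,s=tool(); print(p,R[:,2],s['force'])
```

```text
[0.57458777 0.14287615 0.0561807 ] [ 0.1762678  -0.98434116  0.00146221] [-0.71008059  1.39767014 -0.09701197]
```

View pics/t4.png

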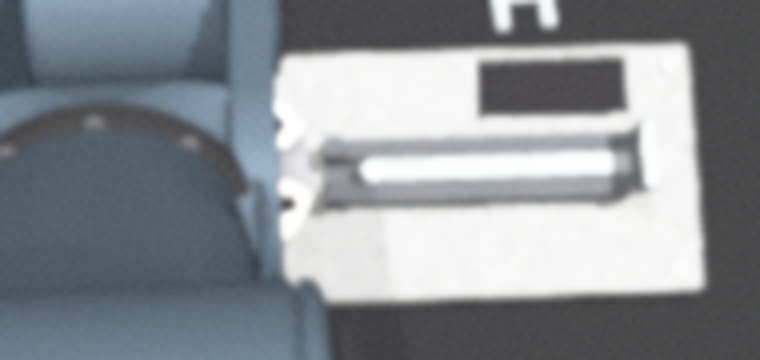

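View pics/s4.png

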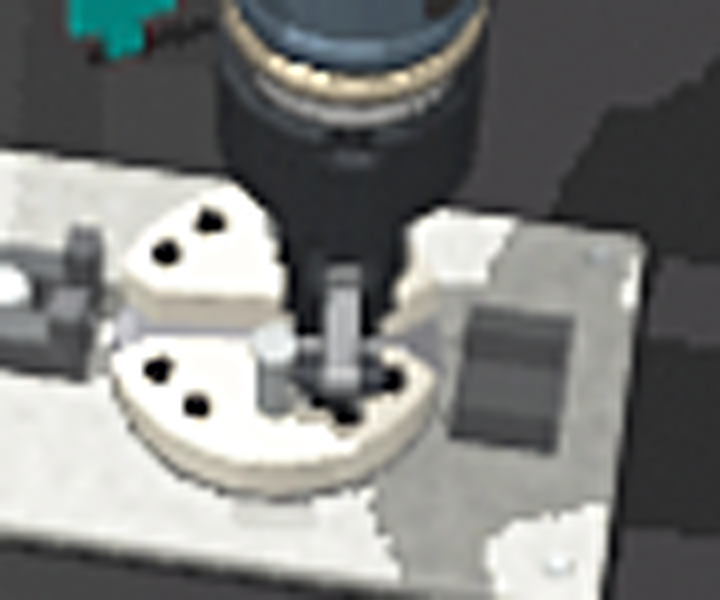

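Run:
```python
from h import *
d=pickle.load(open('pics/s4.pkl','rb'))
g=lambda x,y:(270+(x+.5)/8-.5,170+(y+.5)/8-.5)
P=atz(d,g(277,342),.082)[:2]; v=P-C0; print(P,np.hypot(*v),np.degrees(np.arctan2(v[1],v[0])))
for a,b in[((155,369),(196,406)),((165,252),(210,220))]:
  for q in(a,b):
    v=atz(d,g(*q),.05)[:2]-C0; print('cap',np.hypot(*v),np.degrees(np.arctan2(v[1],v[0])))
rows([arc(a,.018) for a in np.linspace(10,2.36,5)])
```

```text
[0.57530838 0.12624971] 0.03306856024773348 12.30904054906306
cap 0.04339080633169708 -49.123084936988974
cap 0.0432058306126244 -23.244488803290793
cap 0.04331531046964362 -114.40391311962478
cap 0.04369216528851224 -140.67445835842278
[0.0, -0.0, -0.0, 0.2]
[0.0, 0.0, 0.001, 2.1]
[0.0, 0.001, 0.002, 4.0]
[0.0, 0.001, 0.003, 5.9]
[0.0, 0.002, 0.005, 7.8]
```

Request:
play_rows([
  [0,0,0.001,2.1],
  [0,0.001,0.002,4],
  [0,0.001,0.0035,5.9],
  [0,0.0015,0.005,7.8],
  [0,0.0015,0.005,7.8],
  [0,0.0015,0.005,7.8],
  [0,0.0015,0.005,7.8],
])

```text
t: 5.8
tcp_pos: [0.5774, 0.1384, 0.0563]
tool_rot: [0.49, 0.509, -0.489, 0.512]
force: [1.2, 1.7, 0.6]
finger_gap: -0.0
```

Run:
```python
from h import *
p,R,s=tool(); print(p,R[:,2],s['force'])
```

```text
[0.57738267 0.13840428 0.05633554] [ 4.22121066e-02 -9.99108180e-01  9.90846930e-04] [1.20589388 1.74810956 0.61619933]
```

Request:
play_rows([
  [0,0,-0.01,0],
  [0,0,-0.02,0],
  [-0.05,0,-0.02,0],
  [-0.1,0,-0.02,0],
  [-0.15,0,0.0,0],
  [-0.17,0,0.04,0],
  [-0.17,0,0.08,0],
  [-0.17,0.02,0.11,0],
  [-0.17,0.02,0.11,0],
  [-0.17,0.02,0.11,0],
  [-0.17,0.02,0.11,0],
])

```text
t: 6.9
tcp_pos: [0.6004, 0.0307, 0.2261]
tool_rot: [0.489, 0.51, -0.489, 0.511]
force: [-0.5, -0.2, -0.1]
finger_gap: 0.002
```

Run:
```python
from h import *
from station import snapshot
d=snapshot("wrist"); cv2.imwrite('pics/w5.png',d['image']);pickle.dump(d,open('pics/w5.pkl','wb'))
p,R,s=tool(); print(p,R[:,2],s['force'],s['q'])
```

```text
[0.60038734 0.03093967 0.22616591] [ 4.38371608e-02 -9.99038576e-01  4.76366759e-04] [-0.11402499  0.17011658  0.43065097] [-1.34173016e-01  5.00150231e-01  1.50165062e+00 -8.95456841e-05
  1.13755346e+00 -1.77987254e-01]
```

View pics/w5.png

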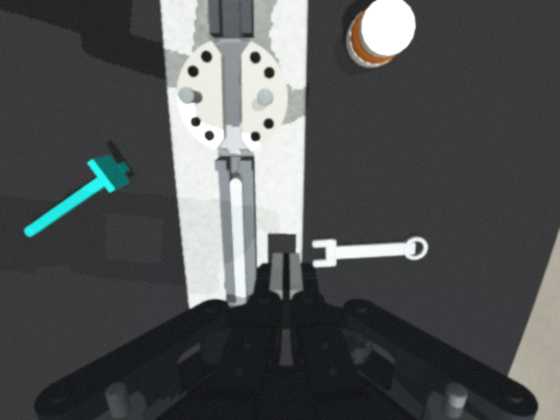

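The picture shows the slot in line with the bar, with the carousel at (232,95) and the bar nose at (236,180). I'll measure the angle.

Run:
```python
from h import *
d=pickle.load(open('pics/w5.pkl','rb'))
crop(d,165,25,310,165,5,'pics/w5c.png')
```

```text
(no output)
```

View pics/w5c.png

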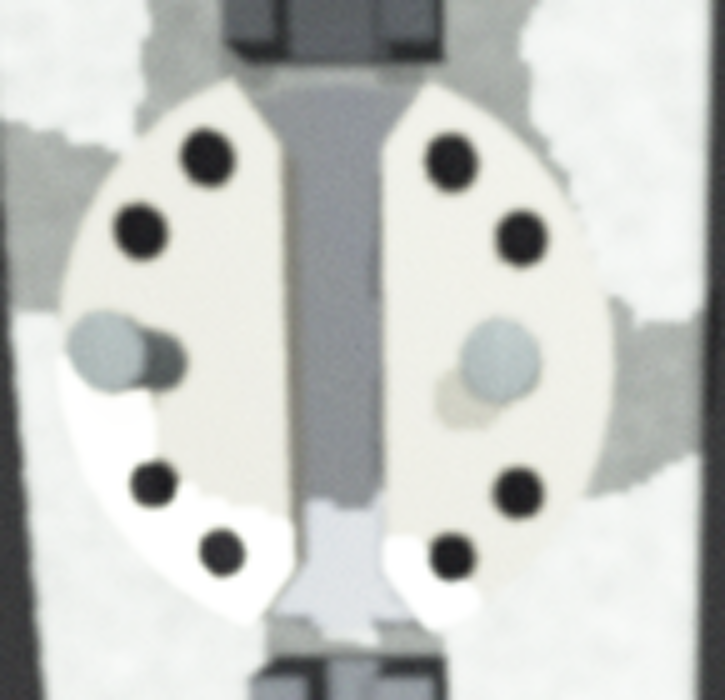

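Run:
```python
from h import *
d=pickle.load(open('pics/w5.pkl','rb'))
a=lambda x,y,z:atz(d,(165+(x+.5)/5-.5,25+(y+.5)/5-.5),z)[:2]
w=lambda p,q:np.degrees(np.arctan2(*(q-p)[::-1]))
print('slot edges',w(a(293,570,.046),a(283,150,.046)),w(a(384,540,.046),a(384,150,.046)))
print('caps pairs',w(a(222,552,.05),a(208,157,.05)),w(a(154,484,.05),a(140,231,.05)),w(a(452,557,.05),a(452,161,.05)),w(a(518,492,.05),a(521,237,.05)))
P,Q=a(108,350,.082),a(500,360,.082);print('pins',P,Q,w(P,Q),'deck 92.36/2.36')
caps=np.array([a(x,y,.05) for x,y in [(222,552),(208,157),(154,484),(140,231),(452,557),(452,161),(518,492),(521,237)]]);print(caps.mean(0))
g=lambda u,v:atz(d,(u,v),.0435)[:2]
print('bar',w(g(238,290),g(236,185)),g(236,178))
rows([(np.array([*(C0+np.array([-np.sin(YAW),np.cos(YAW)])*yy),z]),-90+2.36) for yy,z in [(-.285,.2),(-.285,.05),(-.262,.05),(-.085,.05)]])
dd=np.array([-np.sin(YAW),np.cos(YAW)]);print('nose y',(g(236,178)-C0)@dd,'tab rear y',(np.array([.5526,-.1262])-C0)@dd-.004, C0-dd*.256)
```

```text
slot edges 90.91926542308946 90.41711344922928
caps pairs 90.93333316329954 91.48699788011942 91.05827907762621 90.99840033458844
pins [0.50994287 0.11888167] [0.57906573 0.1196862 ] 0.6668403053000918 deck 92.36/2.36
[0.54435669 0.1192534 ]
bar 90.70372498695777 [0.54807356 0.03736013]
[0.026, -0.054, 0.194, 0.2]
[0.176, -0.055, 0.194, 0.2]
[0.176, -0.055, 0.171, 0.2]
[0.176, -0.054, -0.006, 0.2]
nose y -0.08197937414324148 tab rear y -0.24958716694916558 [ 0.5535416  -0.13658287]
```

Request:
play_rows([
  [0.0,-0.013,0.05,0],
  [0.01,-0.027,0.1,0],
  [0.026,-0.04,0.15,0],
  [0.026,-0.055,0.199,0],
  [0.026,-0.055,0.199,0],
  [0.07,-0.055,0.199,0],
  [0.11,-0.055,0.199,0],
  [0.15,-0.055,0.199,0],
  [0.179,-0.055,0.199,0],
  [0.179,-0.055,0.199,0],
  [0.179,-0.055,0.199,0],
  [0.179,-0.055,0.199,0],
])

```text
t: 8.15
tcp_pos: [0.556, -0.1702, 0.049]
tool_rot: [0.489, 0.509, -0.488, 0.513]
force: [0.2, -0.3, -1.4]
finger_gap: -0.0
```

Run:
```python
from h import *
from station import snapshot
d=snapshot("wrist"); cv2.imwrite('pics/w6.png',d['image']);pickle.dump(d,open('pics/w6.pkl','wb'))
p,R,s=tool(); print(p,R[:,2],s['force'])
dd=np.array([-np.sin(YAW),np.cos(YAW)]);ex=np.array([dd[1],-dd[0]]);v=p[:2]-C0;print('deck xy',v@ex,v@dd)
rows([(np.array([*(C0+dd*yy),.047]),-90+2.36) for yy in [-.258,-.2,-.1,-.0905]])
```

```text
[ 0.55609262 -0.17046284  0.04918204] [ 0.04464161 -0.99900011  0.00242889] [0.37120908 0.59965584 0.61613917]
deck xy 0.0011537440148514102 -0.2899562804765269
[0.002, -0.001, -0.032, 0.2]
[0.002, -0.001, -0.09, 0.2]
[0.002, -0.001, -0.19, 0.2]
[0.002, -0.0, -0.199, 0.2]
```

View pics/w6.png

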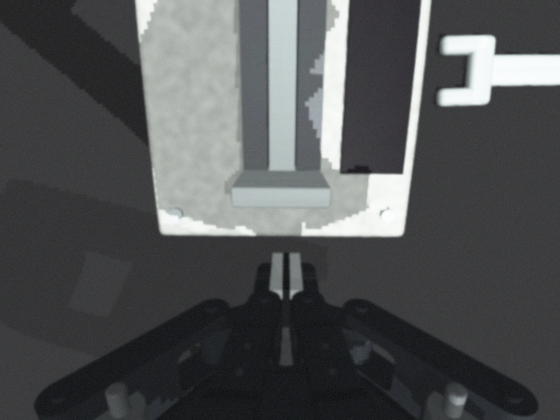

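The fingertips at (286,265) are squarely behind the tab, which is centred at (281,190). I'll push now.

Request:
play_rows([
  [0.002,-0.001,-0.01,0],
  [0.002,-0.001,-0.02,0],
  [0.002,-0.001,-0.026,0],
  [0.002,-0.001,-0.031,0],
  [0.002,-0.001,-0.036,0],
  [0.002,-0.001,-0.041,0],
  [0.002,-0.001,-0.047,0],
  [0.002,-0.001,-0.053,0],
  [0.002,-0.001,-0.059,0],
  [0.002,-0.001,-0.065,0],
  [0.002,-0.001,-0.071,0],
  [0.002,-0.001,-0.077,0],
  [0.002,-0.001,-0.083,0],
  [0.002,-0.001,-0.09,0],
])

```text
t: 9.6
tcp_pos: [0.5511, -0.0802, 0.047]
tool_rot: [0.49, 0.509, -0.488, 0.513]
force: [1.3, -2.7, 1.5]
finger_gap: -0.002
```

```bash
cat > st.py <<'E'
from h import *
import sys
from station import snapshot
n=sys.argv[1]
d=snapshot("wrist"); cv2.imwrite(f'pics/w{n}.png',d['image']);pickle.dump(d,open(f'pics/w{n}.pkl','wb'))
d=snapshot("scene"); crop(d,185,140,360,255,4,f'pics/s{n}.png');pickle.dump(d,open(f'pics/s{n}.pkl','wb'))
p,R,s=tool(); print(p,R[:,2],s['force'])
dd=np.array([-np.sin(YAW),np.cos(YAW)]);ex=np.array([dd[1],-dd[0]]);v=p[:2]-C0;print('deck xy',v@ex,v@dd)
rows([(np.array([*(C0+dd*yy),.047]),-90+2.36) for yy in [-.15,-.1,-.0905]])
E
python3 st.py 7
```

```text
[ 0.55033207 -0.07910916  0.04671835] [ 0.04538211 -0.99896901  0.00117575] [ 0.21410059 -0.37483341 -0.20848646]
deck xy -0.0008401450547121328 -0.19844287957864915
[-0.0, 0.001, -0.048, 0.2]
[-0.0, 0.001, -0.098, 0.2]
[-0.0, 0.001, -0.108, 0.2]
```

View pics/w7.png

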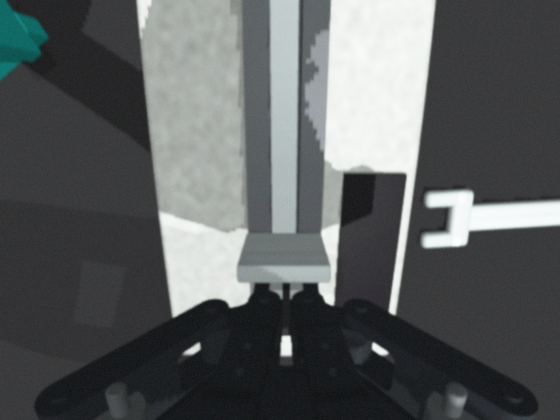

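View pics/s7.png

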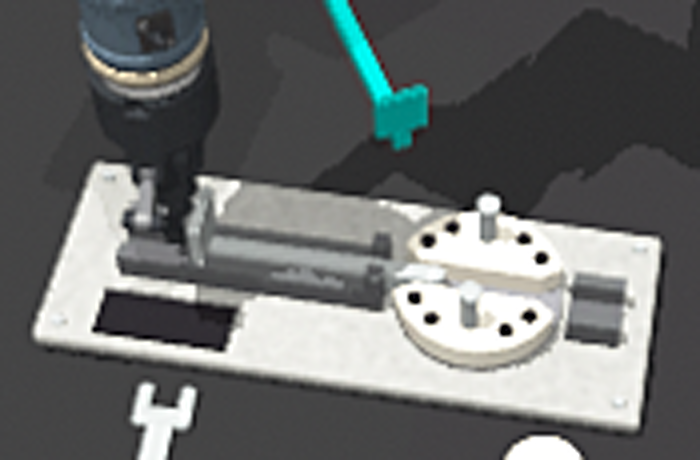

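The bar slides flat, and its nose enters the slot at about (420,270) in the scene crop. I'll continue.

Request:
play_rows([
  [0,0.001,-0.005,0],
  [0,0.001,-0.01,0],
  [0,0.001,-0.016,0],
  [0,0.001,-0.022,0],
  [0,0.001,-0.028,0],
  [0,0.001,-0.034,0],
  [0,0.001,-0.04,0],
  [0,0.001,-0.046,0],
  [0,0.001,-0.052,0],
  [0,0.001,-0.058,0],
  [0,0.001,-0.064,0],
  [0,0.001,-0.07,0],
  [0,0.001,-0.076,0],
  [0,0.001,-0.082,0],
  [0,0.001,-0.088,0],
])

```text
t: 11.2
tcp_pos: [0.5472, 0.0094, 0.0466]
tool_rot: [0.489, 0.51, -0.488, 0.512]
force: [0.5, -1.6, 1.1]
finger_gap: -0.004
```

```bash
python3 st.py 8
```

```text
[0.54680258 0.01002877 0.04645364] [ 4.59376454e-02 -9.98944253e-01  3.35400916e-04] [ 0.52343552 -0.13376379  0.10690476]
deck xy -0.0006961165467310266 -0.10923521594748181
[-0.001, 0.001, 0.041, 0.3]
[-0.001, 0.001, -0.009, 0.3]
[-0.001, 0.001, -0.019, 0.3]
```

View pics/w8.png

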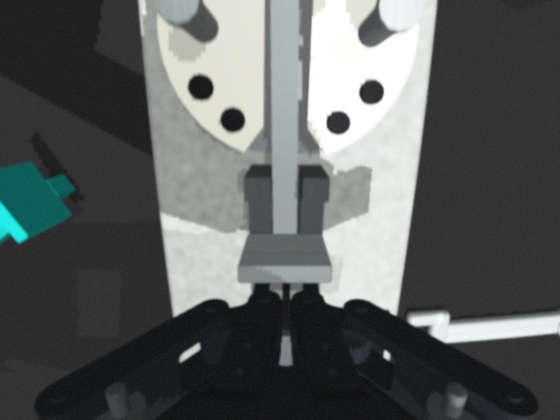

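View pics/s8.png

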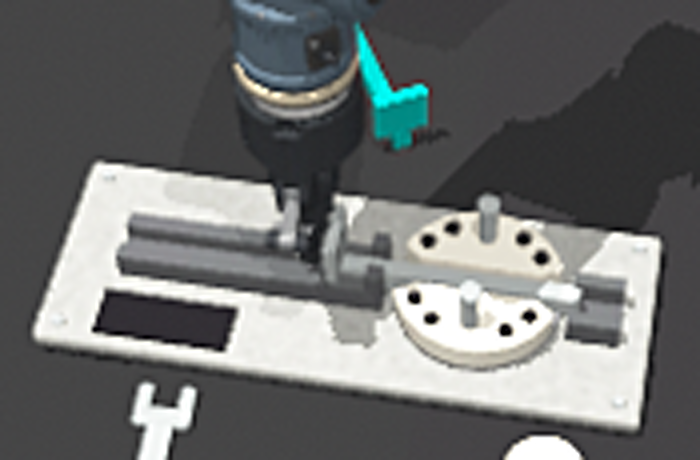

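The bar is through the carousel with about 19 mm left to go. I'll go slower from here.

Request:
play_rows([
  [0,0.001,-0.003,0],
  [0,0.001,-0.006,0],
  [0,0.001,-0.009,0],
  [0,0.001,-0.012,0],
  [0,0.001,-0.014,0],
  [0,0.001,-0.016,0],
  [0,0.001,-0.017,0],
  [0,0.001,-0.0175,0],
  [0,0.001,-0.0175,0],
])

```text
t: 12.2
tcp_pos: [0.5469, 0.0277, 0.0464]
tool_rot: [0.489, 0.511, -0.488, 0.512]
force: [0.7, 0.9, -0.3]
finger_gap: 0.002
```

```bash
python3 st.py 9; python3 -c "
from h import *
d=pickle.load(open('pics/w9.pkl','rb'));crop(d,200,120,370,300,4,'pics/w9c.png')"
```

```text
[0.54699611 0.02767314 0.04649723] [ 4.57508640e-02 -9.98952875e-01  1.11920681e-04] [0.06789973 0.19173836 0.49570116]
deck xy 0.00022381388672800424 -0.0916137785602072
[-0.0, -0.0, 0.058, 0.3]
[-0.001, -0.0, 0.008, 0.3]
[-0.001, -0.0, -0.001, 0.3]
```

View pics/w9c.png

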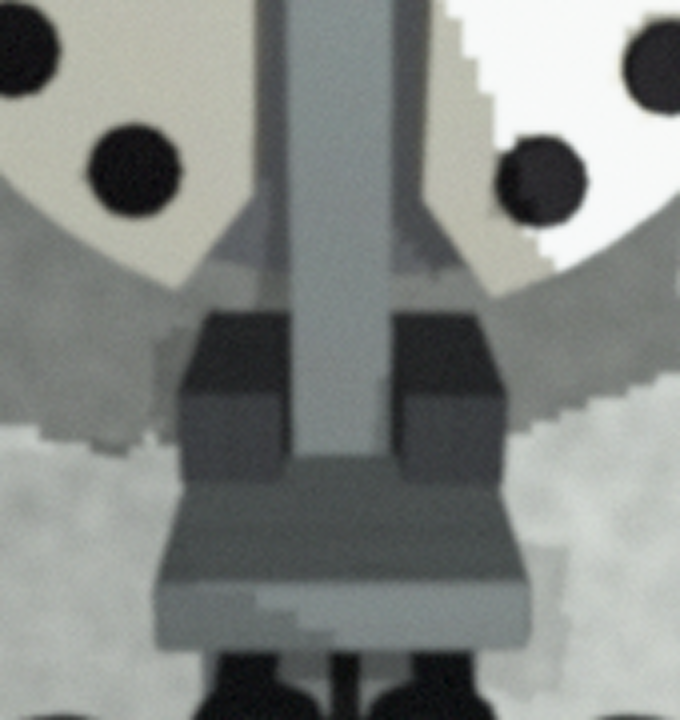

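Request:
play_rows([
  [0,0,-0.001,0],
  [0,0,-0.002,0],
  [0,0,-0.003,0],
  [0,0,-0.003,0],
])

```text
t: 12.7
tcp_pos: [0.547, 0.0287, 0.0466]
tool_rot: [0.488, 0.51, -0.488, 0.513]
force: [0.2, -9.5, -0.6]
finger_gap: 0.0
```

```bash
python3 st.py 10; python3 -c "
from h import *
d=pickle.load(open('pics/w10.pkl','rb'));crop(d,200,120,370,300,4,'pics/w10c.png')"
```

```text
[0.54700237 0.02871194 0.04657776] [ 0.04706355 -0.99888771  0.00289271] [-0.89717865 -8.49943498 -1.35835721]
deck xy 0.00027284851680692344 -0.09057611691832679
[-0.0, -0.001, 0.059, 0.3]
[-0.0, -0.0, 0.009, 0.3]
[-0.0, -0.0, -0.0, 0.3]
```

View pics/w10c.png

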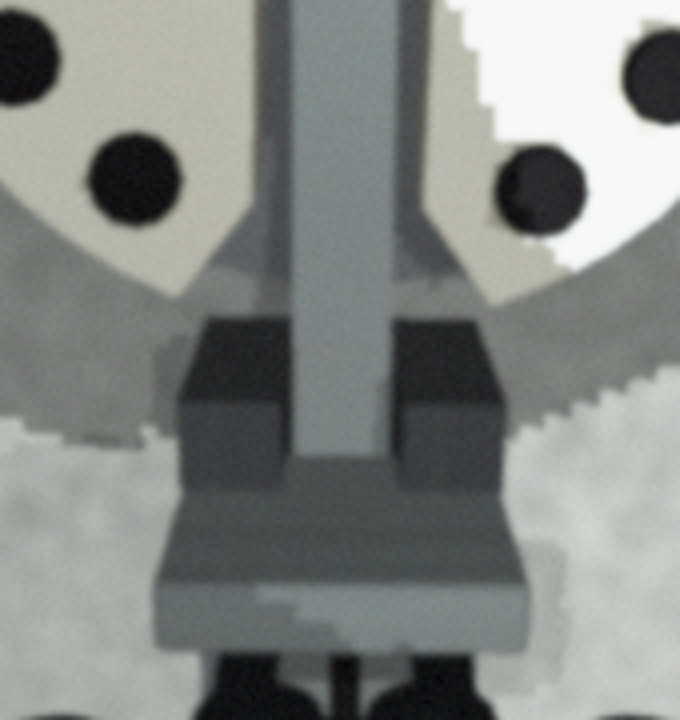

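Force has risen to about 9 N while the TCP stopped at the predicted spot, so the tab is on the stops. Next I back off and lift away.

Request:
play_rows([
  [0,0,0.01,0],
  [0,0,0.03,0],
  [0,0,0.045,0],
  [-0.04,0,0.05,0],
  [-0.09,0,0.05,0],
  [-0.14,0,0.05,0],
  [-0.18,0,0.04,0],
  [-0.18,0.03,0.02,0],
  [-0.18,0.05,0.0,0],
  [-0.18,0.05,0.0,0],
  [-0.18,0.05,0.0,0],
  [-0.18,0.05,0.0,0],
])

```text
t: 14.0
tcp_pos: [0.5953, 0.031, 0.2261]
tool_rot: [0.488, 0.511, -0.489, 0.512]
force: [0.3, 0.6, -0.1]
finger_gap: -0.002
```

```bash
python3 st.py 11
```

```text
[0.59549795 0.0308344  0.22630127] [ 0.04597187 -0.99893919  0.00265938] [-0.30737312  0.16225423 -0.79440632]
deck xy 0.04881469339756394 -0.0904524211464096
[0.179, -0.049, 0.059, 0.3]
[0.179, -0.049, 0.009, 0.3]
[0.179, -0.049, -0.001, 0.3]
```

View pics/w11.png

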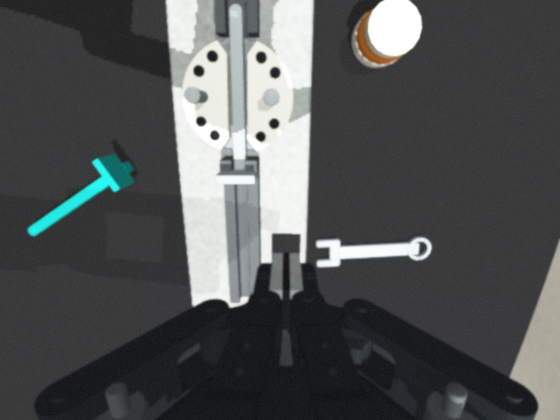

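View pics/s11.png

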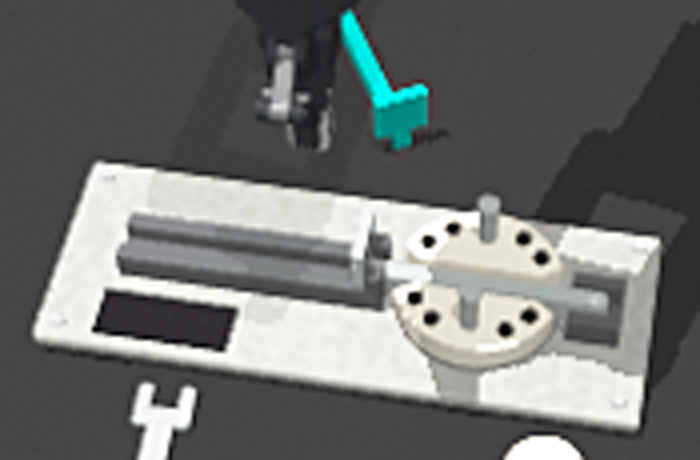

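Run:
```python
from h import *
dd=np.array([-np.sin(YAW),np.cos(YAW)])
d=pickle.load(open('pics/w11.pkl','rb'));crop(d,175,0,310,190,3,'pics/w11c.png')
s=pickle.load(open('pics/s11.pkl','rb'))
g=lambda u,v,z=.0435:atz(d,(u,v),z)[:2]
w=lambda p,q:np.degrees(np.arctan2(*(q-p)[::-1]))
print('nose y',(g(236,5.5)-C0)@dd,'tab top rear y',(g(238,183.5,.0795)-C0)@dd,'bar dir',w(g(238.5,165),g(236,12)))
print('scene nose y',(atz(s,(185+607/4,140+300/4),.0435)[:2]-C0)@dd)
for q in[(238,178),(237,100),(236.5,20)]: print('depth pt',pd(d,q).round(4))
print('pins',w(g(193.5,96,.082),g(271.5,97,.082)),'caps',w(g(214.5,135,.05),g(212,56,.05)),w(g(260.5,136,.05),g(260.5,57,.05)))
```

```text
nose y 0.08235857533075219 tab top rear y -0.07976537719780842 bar dir 91.38561229018882
scene nose y 0.08621035684080869
depth pt [0.55   0.0448 0.0784]
depth pt [0.5435 0.1166 0.0432]
depth pt [0.5422 0.1896 0.0416]
pins 1.5953169915344267 caps 91.12281374953308 91.49086707941746
```

View pics/w11c.png

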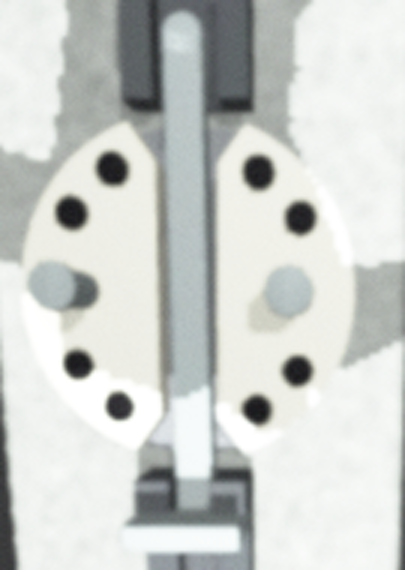

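```bash
python3 -c "
from station import manip
print(manip.sign_off())"
```

```text
the job is handed in; nothing more can be done
None
```

The autosampler is locked for moving and the job is handed in (no verdict is reported). The bar is through the lined-up slot, its tab is against the stops, and the hand is clear. The arm's clock read about 14 s.

**What I did:** With the shut fingertips I pushed one finger pin round about 84° clockwise until the slot lined up. Then I pushed the steel bar by its tab along the guide and through the slot. At the end the force rose to about 9 N and the tip stopped where I expected the stops to be.

**Last checks:**
- **Bar position:** the tab's rear face measured -79.8 mm (home -80). The nose measured 82 mm from the wrist camera and 86 mm from the scene camera (home 85). The two views differ by 4 mm. Both are above the 80 mm limit, and the tab and force readings agree with home.
- **Alignment:** in the last wrist view the slot and bar were both at about 91.3°, within 0.01 rad of each other and about 0.02 rad off the deck's measured 92.4°.
- **Flatness:** the bar's top read 42–43 mm above the bench, against 43.5 mm expected when it lies flat.
- **Bystanders:** the jar and wrench look unmoved in the last wrist picture. I didn't measure them again, and I took no last look at the bottle; the hand stayed about 80 mm or more from it at low height.

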